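# Load two flanged bush blanks into the slotted holding plate

### The arm

A 6-joint arm with a two-finger parallel gripper is mounted at the origin on a cart in front of the work surface, level with it; the furniture and walls round the work are solid. World frame = base frame: x ahead of the robot, y to its left, z up, the work surface at z = 0. Lengths are in m, angles in rad, forces in N, time in s.
With the tool pointing down it reaches from about 0.35 to 0.875 m from the base axis. Payload 4.2 kg.
Tool frame: the origin (TCP) lies between the finger pads; the fingertips stand 22 mm ahead of it and the grasp point (between the pads) lies 3 mm ahead of it (manip.tip_extent is the distance from the TCP to the fingertips, in m); z points along the fingers, y is the line along which they close (so a half turn about z gives the same grasp; the last joint's range is limited). The gripper opens to 85 mm and grips with 20 to 120 N. Pads are 22 mm wide; open, the fingers measure 114 mm over their backs; the gripper's body (76 mm by 85 mm) begins 54 mm behind the grasp point. The pads swing forward as they close: fully open they stand 13 mm farther back than shut.
Start: joints at [1.551, 0.385, 0.008, 0, -1.194, -0.259], TCP at [0.172, 0.601, 0.253] pointing down, gripper open.
Joint ranges: [-3.14, 3.14], [-1.21, 2.06], [-1.07, 1.41], [-3.16, 2.05], [-2.99, -0.16], [-3.1, 3.1]. Speed limits (rad/s): [2.79, 2.79, 3.14, 3.14, 3.14, 3.14].

### API

Orientations are given as a 3x3 rotation matrix whose columns are the frame's x, y, z axes.
In Python, from cell import manip, camrig gives the robot as it stands (manip), with the cameras (camrig).
- The arm moves only by the shell command python3 drive.py 'ROWS' [OPENING] [FORCE]. ROWS is a JSON list that holds a single list of rows (three levels of brackets), with 1 to 8 rows, each of 6 numbers: dx, dy, dz in shares of 0.6 m (1.0 is 0.6 m), then a rotation vector rx, ry, rz in a scale on which 1.0 is 2 rad; each row shifts and turns the commanded pose from where the row before left it, along the tool's axes as they then stand; what a row does not reach is not made up. A row lasts 1/12 s, in which the tool goes at most 0.0417 m and 0.125 rad, less where a joint would pass 70% of its speed; a pose out of reach is approached as far as the arm can. OPENING is the finger opening in m, set as the command begins (- or left out keeps the last). The fingers move at their own pace and stop on an object; FORCE is the grip in N (left out, the last holds). Time passes only in rows, so rows that do not move let the fingers close. It prints the time, the measured TCP pose, the force, the opening and the grip force at its end. Shift and turn numbers lie between -1 and 1, and a call with a number outside is refused. Input that does not fit is refused with a message, and nothing moves.
- manip.observe(): the state, without advancing time (a new reading comes with each control period).
- camrig.camera(name): name is "scene" or "top" or "wrist"; returns the picture (400x640x3 uint8, red, green, blue); there is no depth.
- camrig.camera_info(name): a dict with "K" (3x3 intrinsics, pixels), "dist" ([k1, k2, p1, p2, k3] as OpenCV has them; the pictures are not rectified), "R" (3x3) and "t" (3): a world point X has camera coordinates R X + t. Camera axes: x right, y down, z forward; pixel columns grow to the right and rows downward; lengths in m; the calibration is good to about 2 mm. A picture is of the moment at which its call begins: read the wrist's pose just before it. camera_info takes no time and is no camera call; for the wrist camera it gives the pose at the moment of the call.
- manip.close_job(): hands the job in; it is judged then, once.
The state is a dict: "time": time; "joint_pos": joint angles; "dq": joint speeds; "tau": joint torques, N m; "ee_pos": TCP position; "eef_rot": TCP orientation; "contact_force": force on the tool from outside, world axes, zero at the start; "moment": the same for the moment, N m; "grip_width": finger opening in m; "grip_force": force on a finger pad.
Only numpy, scipy, OpenCV 4.12 (cv2) and the standard library are available. Lean on these libraries where they do the work, as an engineer would, in place of code of your own. Each camera call takes 0.05 s, during which the arm holds its last target. There are 200 camera calls.

### The job

Push the two flanged aluminium bush blanks across the bench, standing on their flanges, into the slot of the holding plate so that their flanges run in underneath it: first the slim one right through to the closed end of the narrow inner part, then the thick one behind it until it stops at the shoulder where the slot narrows. Push them gently, do not grip, lift or tip them, and leave the tape roll, the V-block and the stapler where they are.

Things in the scene. Friction and masses are not known exactly. Their poses are not given: they have to be found in the camera images.
- holding_plate: Fixed steel plate on dark rails, slot along its x: open at -x, closed at +x. x from -95 to +80 mm, y +-70; origin on the slot's centre line on the bench; plate 13 to 21 mm above the bench. Slot: flared mouth 110 mm wide at x -95, 59 wide from x -70 to -23, then 6 mm chamfers and 40 wide, closed at x +50. Rails below 104 mm apart from x -60 on, rear rail at x +66; blanks slide on the bench
- slot_mouth (a point): point on the bench on the slot's centre line at the open edge of the plate; same axes as the plate (+x leads into the slot)
- inner_seat (a point): point on the bench under the slot, where the axis of the slim blank stands when its barrel touches the closed end; same axes as the plate
- outer_seat (a point): point on the bench under the slot, where the axis of the thick blank stands when its barrel touches the shoulder; same axes as the plate. 73 mm from inner_seat, so the flanges do not touch (3 mm apart)
- slim_blank: loose solid aluminium flanged blank, 0.25 kg or so, standing upright on its flange: flange 60 mm diameter and 10 mm thick at the bottom, plain barrel 36 mm diameter, 70 mm tall overall. Origin at the centre of its underside, z up the barrel
- thick_blank: loose solid aluminium flanged blank, 0.45 kg or so, standing upright on its flange: flange 80 mm diameter and 10 mm thick at the bottom, plain barrel 54 mm diameter, 70 mm tall overall. Origin at the centre of its underside, z up the barrel
- tape_roll: bystander: roll of masking tape lying flat, 96 mm diameter, 25 mm high, origin at the centre of its underside
- v_block: bystander: steel V-block, 45 by 42 mm, 30 mm high, origin at the centre of its underside
- stapler: bystander: stapler, 34 mm (its x) by 130 mm (its y), 43 mm high, origin at the centre of its underside

How it is judged:
By the outcome, as a careful person would: the job done as asked, in the order asked, and still so for the second after the job is handed in, with the robot touching nothing.
It also fails if it takes over 72 s, if anything falls off the work surface, if the arm or the gripper's body presses on something with over 40 N, if the wrist force passes 120 N, or if a joint passes its speed limit or range.

## Working session

There is one attempt and no reset: what is moved stays moved. The work goes in short steps, Python scripts to look and compute and a shell command to move; the robot and the scene stay as the last step left them, time stands still between calls to the robot, and variables do not carry over. Pictures are saved under pics/ and viewed, at most 13 in all, crops included, and the job is handed in when it is done.

```bash
ls; mkdir -p pics; python3 - <<'E'
from cell import manip, camrig
import cv2,numpy as np
s=manip.observe();print(s['time'],s['ee_pos'],s['eef_rot'],s['grip_width'])
for n in("scene","top"):
    i=camrig.camera_info(n);print(n,np.round(i["K"],1).tolist(),np.round(i["dist"],3),np.round(i["R"],3).tolist(),np.round(i["t"],3))
    cv2.imwrite(f"pics/{n}0.png",camrig.camera(n)[:,:,::-1])
E
```

```text
cell.py
drive.py
pics
0.0 [0.17182439 0.60035751 0.25220034] [[ 9.61338082e-01 -2.75370376e-01 -4.98810978e-04]
 [-2.75370805e-01 -9.61335673e-01 -2.15488784e-03]
 [ 1.13867487e-04  2.20893372e-03 -9.99997554e-01]] 0.08536824863851881
scene [[466.5, 0.0, 328.0], [0.0, 466.5, 198.7], [0.0, 0.0, 1.0]] [-0.084  0.     0.     0.     0.   ] [[0.641, -0.768, -0.003], [-0.343, -0.283, -0.896], [0.687, 0.575, -0.445]] [-0.282  0.258  0.843]
top [[409.9, 0.0, 321.8], [0.0, 409.9, 193.6], [0.0, 0.0, 1.0]] [0.033 0.    0.    0.    0.   ] [[-0.018, -1.0, -0.001], [-0.985, 0.017, -0.171], [0.171, -0.002, -0.985]] [0.112 0.549 0.81 ]
```

View pics/top0.png

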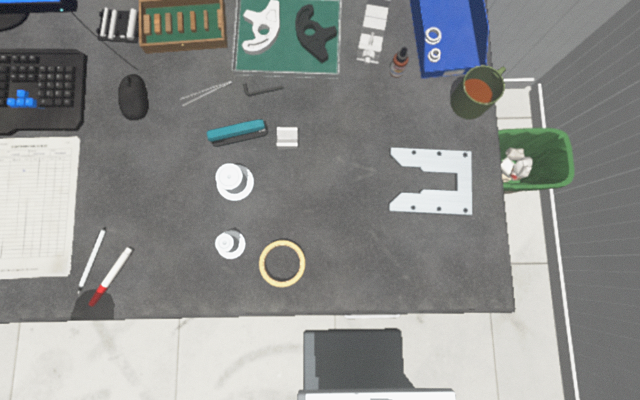

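View pics/scene0.png

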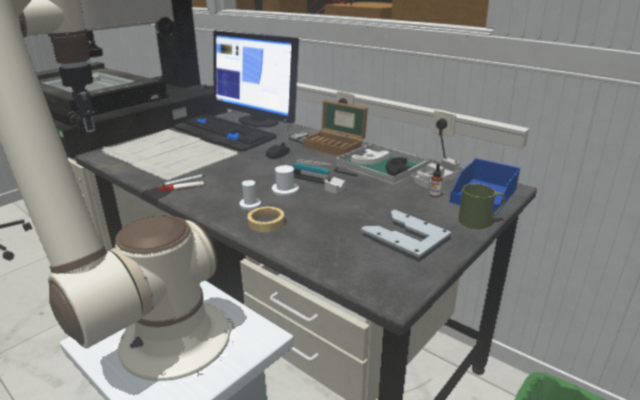

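The top view shows the slim blank at about (230,244), the thick one at (234,182), the tape at (282,264), the V-block at (287,137) and the stapler at (237,132). The plate spans (390–472, 148–214), with its slot opening left, towards world +y. The scene view agrees. Next I fit silhouettes in both views.

```bash
cat > fit.py <<'E'
import numpy as np,cv2
from scipy.optimize import minimize
from cell import manip, camrig
S=4
def proj(P,i):
    return cv2.projectPoints(np.asarray(P,float),cv2.Rodrigues(np.array(i["R"]))[0],np.array(i["t"],float),np.array(i["K"],float),np.array(i["dist"],float))[0][:,0]
def circ(r,z):
    a=np.linspace(0,2*np.pi,48,endpoint=False);return np.c_[r*np.cos(a),r*np.sin(a),0*a+z]
def blank(rf,rb): return [np.r_[circ(rf,0),circ(rf,.01)],np.r_[circ(rb,.01),circ(rb,.07)]]
SLIM=blank(.03,.018);THICK=blank(.04,.027);TAPE=[np.r_[circ(.048,0),circ(.048,.025)]]
PL=np.array([[-95,55],[-70,29.5],[-29,29.5],[-23,20],[50,20],[50,-20],[-23,-20],[-29,-29.5],[-70,-29.5],[-95,-55],[-95,-70],[80,-70],[80,70],[-95,70]])/1e3
def render(parts,p,i,roi,plate=False):
    x0,y0,x1,y1=roi;M=np.zeros(((y1-y0)*S,(x1-x0)*S),np.uint8)
    c,s=np.cos(p[3]),np.sin(p[3]);R=np.array([[c,-s,0],[s,c,0],[0,0,1]])
    q=lambda P:np.round((((proj(P@R.T+p[:3],i)-[x0,y0])+.5)*S-.5)*16).astype(np.int32)
    if plate:
        for k in range(len(PL)):
            e=PL[[k,(k+1)%len(PL)]];P=np.r_[np.c_[e,[.013]*2],np.c_[e,[.021]*2]]
            cv2.fillConvexPoly(M,cv2.convexHull(q(P)),255,shift=4)
        for z in(.013,.021): cv2.fillPoly(M,[q(np.c_[PL,[z]*len(PL)])],255,shift=4)
    else:
        for P in parts: cv2.fillConvexPoly(M,cv2.convexHull(q(P)),255,shift=4)
    return cv2.resize(M,(x1-x0,y1-y0),interpolation=cv2.INTER_AREA)/255.
def fit(parts,p0,views,free,plate=False):
    # views: list of (info, alpha image in roi, roi)
    free=list(free)
    def cost(v):
        p=np.array(p0,float);p[free]=p[free]+v*.001*np.where(np.array(free)==3,10,1)
        return sum(np.abs(render(parts,p,i,r,plate)-a).sum() for i,a,r in views)
    n=len(free);best=None
    for st in(8.,1.5):
        x=np.zeros(n) if best is None else best.x
        best=minimize(cost,x,method="Nelder-Mead",options=dict(initial_simplex=np.vstack([x,x+st*np.eye(n)]),xatol=.02,fatol=.02,maxiter=400))
    p=np.array(p0,float);p[free]+=best.x*.001*np.where(np.array(free)==3,10,1)
    return p,best.fun
def alpha(im,roi,lo,hi):
    x0,y0,x1,y1=roi;g=im[y0:y1,x0:x1].min(2).astype(float)
    return np.clip((g-lo)/(hi-lo),0,1)
def ground(px,i,z=0):
    u=cv2.undistortPoints(np.array([[px]],float),np.array(i["K"],float),np.array(i["dist"],float))[0,0]
    R=np.array(i["R"]);t=np.array(i["t"]);d=R.T@[*u,1];c=-R.T@t;return c+d*(z-c[2])/d[2]
E
python3 - <<'E'
from fit import *
T={n:cv2.imread(f"pics/{n}0.png")[:,:,::-1] for n in("top","scene")}
I={n:camrig.camera_info(n) for n in T}
t,s=T["top"],T["scene"]
for n,p in dict(slim=(230,244),thick=(234,185),plate=(437,181),tape=(282,264),vb=(287,137),stap=(237,132)).items():
    g=ground(p,I["top"]);print(n,np.round(g,3),proj([g],I["scene"]).round())
print(t[244,205:260].min(1),t[182,205:260].min(1));print(s[190,230:310].min(1),s[204,230:270].min(1))
print(t[160,385:480].min(1)[::2],s[240,355:455].min(1)[::2])
v=[cv2.resize(t[115:300,195:485],None,fx=2.7,fy=2.7,interpolation=cv2.INTER_CUBIC)]
cv2.imwrite("pics/c1.png",v[0][:,:,::-1])
cv2.imwrite("pics/c2.png",cv2.resize(s[155:265,230:460],None,fx=3.4,fy=3.4,interpolation=cv2.INTER_CUBIC)[:,:,::-1])
print(manip.tip_extent)
E
```

```text
slim [0.453 0.302 0.   ] [[250. 205.]]
thick [0.582 0.296 0.   ] [[283. 190.]]
plate [ 0.584 -0.154  0.   ] [[413. 240.]]
tape [0.408 0.19  0.   ] [[265. 223.]]
vb [0.691 0.178 0.   ] [[336. 189.]]
stap [0.705 0.292 0.   ] [[311. 178.]]
[122 125 121 119 117 117 124 125 117 135 223 253 248 241 237 247 247 243
 230 223 228 243 247 244 238 246 250 255 199 120 118 117 110 170 254 250
 247 247 250 252 185 119 120 118 125 128 124 118 120 118 125 123 119 124
 118] [120 121 120 120 117 115 117 117 114 111 115 179 251 249 246 243 240 245
 246 246 246 246 246 246 246 246 246 246 246 246 243 242 246 249 253 220
 143 123 123 120 116 154 240 250 247 247 248 254 218 124 111 120 119 123
 126]
[ 96  96  95  97  97  98  98  98  97  96  98 100 112 127 132 133 133 130
 127 124 121 118 114 110 107 103  98  96  97  97  93  97  97  97  96  96
  98  98  99 100 102 113 148 187 217 228 230 228 220 211 196 186 176 172
 171 169 170 179 194 207 216 222 225 222 215 189 160 125 101  97  94  92
  92  91  93  92  93  92  93  94] [ 95  98  98  99  97  99  98  98 106 144 200 223 230 227 218 205 188 174
 170 170 168 171 185 201 212 218 222 216 195 160 119  98 100 104 101 101
 100  98  98  99]
[119 116 120 121 113 116 210 232 233 232 230 231 228 231 230 228 230 229
 229 230 230 229 229 230 230 231 230 231 231 230 230 230 228 230 227 229
 229 229 229 229 226 227 229 175 120 119 118 114] [ 97  96  95  98  96  97  97  99  86  72  67  67  77  90 105 122 153 178
 187 189 167 144 180 194 193 192 192 192 193 193 187 165 127 121 166 185
 188 190 190 187 185 182 142 100  73  59  65  86  92  92]
0.022
```

View pics/c1.png

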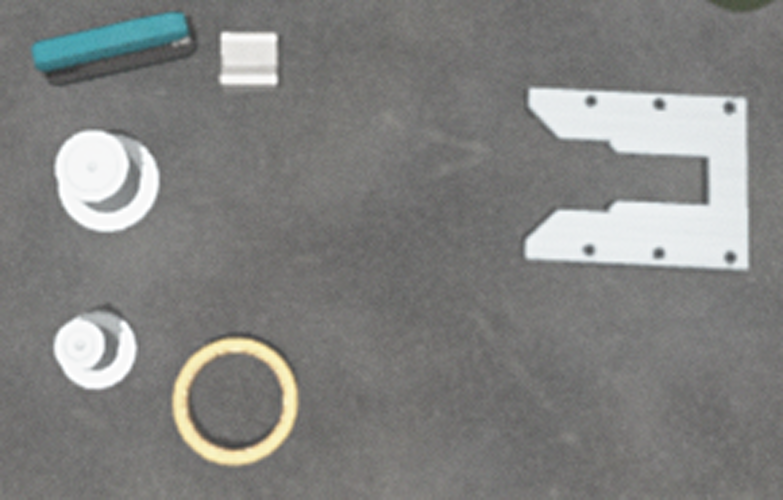

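View pics/c2.png

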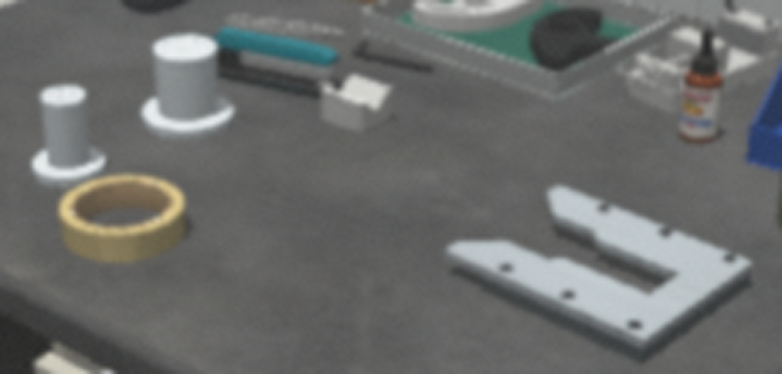

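The enlarged crops show bright flange rims and barrel tops, with the shaded barrel sides about as dark as the bench. The model needs to account for that.

```bash
cat >> fit.py <<'E'
def rtop(rf,rb,p,i,roi):
    x0,y0,x1,y1=roi;M=np.zeros(((y1-y0)*S,(x1-x0)*S),np.uint8)
    q=lambda P:np.round((((proj(P+p[:3],i)-[x0,y0])+.5)*S-.5)*16).astype(np.int32)
    for P,c in((np.r_[circ(rf,0),circ(rf,.01)],255),(np.r_[circ(rb,.01),circ(rb,.07)],0),(circ(rb,.07),255)):
        cv2.fillConvexPoly(M,cv2.convexHull(q(P)),c,shift=4)
    return cv2.resize(M,(x1-x0,y1-y0),interpolation=cv2.INTER_AREA)/255.
def fitblank(rf,rb,p0,im,i,roi,free=(0,1),lo=122,hi=240):
    a=alpha(im,roi,lo,hi);free=list(free)
    def cost(v):
        p=np.array(p0,float);p[free]+=v*.001
        return np.abs(rtop(rf,rb,p,i,roi)-a).sum()
    x=np.zeros(len(free))
    for st in(8.,1.5):
        b=minimize(cost,x,method="Nelder-Mead",options=dict(initial_simplex=np.vstack([x,x+st*np.eye(len(x))]),xatol=.02,fatol=.02));x=b.x
    p=np.array(p0,float);p[free]+=x*.001;return p,b.fun
E
python3 - <<'E'
from fit import *
T={n:cv2.imread(f"pics/{n}0.png")[:,:,::-1] for n in("top","scene")}
I={n:camrig.camera_info(n) for n in T};t,s=T["top"],T["scene"]
for nm,m,rf,rb,p,rt,rs in(("slim",SLIM,.03,.018,[.453,.302,0,0],(208,222,254,264),(232,174,268,212)),("thick",THICK,.04,.027,[.57,.296,0,0],(208,155,262,206),(265,160,303,199))):
    print(nm,"top",*[np.round(x,4) for x in fitblank(rf,rb,p,t,I["top"],rt)],"+z",*[np.round(x,4) for x in fitblank(rf,rb,p,t,I["top"],rt,(0,1,2))])
    vs=(I["scene"],alpha(s,rs,100,165),rs)
    print(nm,"scene",*[np.round(x,4) for x in fit(m,p,[vs],(0,1))])
rt=(375,135,488,228);rs=(350,200,465,268)
vt=(I["top"],alpha(t,rt,122,225),rt);vs=(I["scene"],alpha(s,rs,105,180),rs)
for w,v in(("top",[vt]),("scene",[vs]),("both",[vt,vs])):
    print("plate",w,*[np.round(x,4) for x in fit(None,[.57,-.15,0,-1.57],v,(0,1,3) if w!="both" else (0,1,2,3),True)])
rt=(252,233,312,294);print("tape",*[np.round(x,4) for x in fit([np.r_[circ(.048,0),circ(.048,.025)]],[.408,.19,0,0],[(I["top"],cv2.morphologyEx(np.float32(np.clip((t[233:294,252:312].max(2)-150.)/60,0,1)),cv2.MORPH_CLOSE,np.ones((41,41))),rt)],(0,1))])
E
```

```text
slim top [0.4521 0.2997 0.     0.    ] 97.3519 +z [ 0.4524  0.3003 -0.0032  0.    ] 96.1182
slim scene [0.4568 0.3063 0.     0.    ] 196.5204
thick top [0.5882 0.2933 0.     0.    ] 126.1331 +z [ 0.5888  0.2938 -0.0024  0.    ] 124.7353
thick scene [0.5922 0.3012 0.     0.    ] 231.257
plate top [ 0.5815 -0.1419  0.     -1.6377] 295.7448
plate scene [ 0.5891 -0.1356  0.     -1.6422] 361.6259
plate both [ 0.5811 -0.1409  0.0021 -1.6381] 716.7197
tape [0.3965 0.2024 0.     0.    ] 1914.2235
```

The manual's scale: shifts go in shares of 0.6 m and turns go in shares of 2 rad. Converting my numbers, 0.031 m is 0.0517, 0.0183 m is 0.0305.

```bash
python3 drive.py '[[[0.0517,0.0305,0,0,0,0],[0.0517,0.0305,0,0,0,0],[0.0517,0.0305,0,0,0,0],[0.0517,0.0305,0,0,0,0],[0.0517,0.0305,0,0,0,0]]]' 0.024 20; python3 drive.py '[[[0.0517,0.0305,0,0,0,0],[0.0517,0.0305,0,0,0,0],[0.0517,0.0305,0,0,0,0],[0.0517,0.0305,0,0,0,0],[0.0517,0.0305,0,0,0,0],[0,0,0,0,0,0]]]'; python3 drive.py '[[[0,0,0,0,0,0.0607],[0,0,0,0,0,0.0607],[0,0,0,0,0,0.0607],[0,0,0,0,0,0.0607],[0,0,0,0,0,0.0607],[0,0,0,0,0,0],[0,0,0,0,0,0]]]'
python3 - <<'E'
from cell import manip, camrig
import cv2,numpy as np
i=camrig.camera_info("wrist");cv2.imwrite("pics/w1.png",camrig.camera("wrist")[:,:,::-1])
print(np.round(i["K"],1).tolist(),np.round(i["dist"],3),np.round(i["R"],4).tolist(),np.round(i["t"],4).tolist())
np.savez("pics/w1.npz",**{k:np.array(i[k]) for k in("K","dist","R","t")})
s=manip.observe();print(s["ee_pos"],np.round(s["eef_rot"],3))
E
```

```text
time: 0.52
ee_pos: [0.2965, 0.4686, 0.2529]
eef_rot: [[0.962, -0.275, -0.0], [-0.275, -0.962, -0.001], [-0.0, 0.001, -1.0]]
contact_force: [0.3, -0.3, -0.2]
grip_width: 0.0255
grip_force: 0.0
time: 1.02
ee_pos: [0.4222, 0.3356, 0.2529]
eef_rot: [[0.96, -0.281, -0.001], [-0.281, -0.96, -0.002], [-0.0, 0.002, -1.0]]
contact_force: [-0.6, 0.2, 1.0]
grip_width: 0.024
grip_force: 0.0
time: 1.6
ee_pos: [0.4194, 0.3396, 0.253]
eef_rot: [[0.635, -0.772, -0.001], [-0.772, -0.635, -0.001], [0.0, 0.001, -1.0]]
contact_force: [-0.5, -0.5, 0.1]
grip_width: 0.0242
grip_force: 0.0
[[285.7, 0.0, 319.1], [0.0, 285.7, 198.6], [0.0, 0.0, 1.0]] [-0.048  0.     0.     0.     0.   ] [[-0.7723, -0.6353, 0.0005], [-0.6, 0.7297, 0.328], [-0.2087, 0.253, -0.9447]] [0.5413, -0.0384, 0.3818]
[0.41943844 0.33961125 0.25303543] [[ 0.635 -0.772 -0.   ]
 [-0.772 -0.635 -0.   ]
 [ 0.     0.001 -1.   ]]
```

View pics/w1.png

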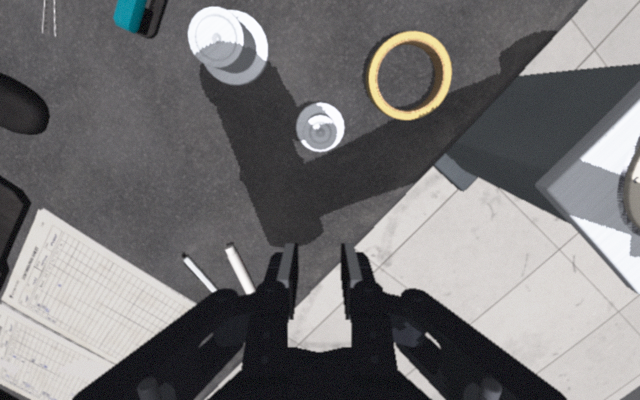

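The wrist view shows the slim flange spanning columns 297–345 and rows 102–153, centre about (321,128). The thick flange's right edge is at column 268, the tape centre is at (409,75), and both fingers point towards the slim blank. Now a position check.

```bash
python3 - <<'E'
from fit import *
i=dict(np.load("pics/w1.npz"));im=cv2.imread("pics/w1.png")
print("slim",ground((321,128),i,.008),"tape",ground((409.5,75.5),i,.02),"tape top", ground((282,264),camrig.camera_info("top"),.02))
for n,p,rf,rb in(("top",(.4521,.2997),.03,.018),("top",(.5882,.2933),.04,.027),("scene",(.4568,.3063),.03,.018),("scene",(.5922,.3012),.04,.027)):
    for r,z,c in((rf,.01,(0,0,255)),(rb,.07,(255,0,0))):
        q=proj(circ(r,z)+[*p,0],i); print(n,z,q.min(0).round(1),q.max(0).round(1))
        if n=="top": cv2.polylines(im,[np.int32(q*16)],True,c,1,shift=4)
cv2.imwrite("pics/w1o.png",cv2.resize(im[0:170,160:480],None,fx=2.5,fy=2.5,interpolation=cv2.INTER_CUBIC))
E
```

```text
slim [0.45141244 0.29942173 0.008     ] tape [0.41152222 0.1877036  0.02      ] tape top [0.40796398 0.18802325 0.02      ]
top 0.01 [296.3 102.7] [344.5 152. ]
top 0.07 [303.5 115.5] [338.  150.5]
top 0.01 [198.7   9.1] [267.6  84.4]
top 0.07 [187.4   5.6] [243.3  67.4]
scene 0.01 [290.1 104.6] [338.2 153.6]
scene 0.07 [296.  117.6] [330.5 152.5]
scene 0.01 [192.2  12.8] [260.7  87.7]
scene 0.07 [179.6  10.1] [235.2  71.4]
```

View pics/w1o.png

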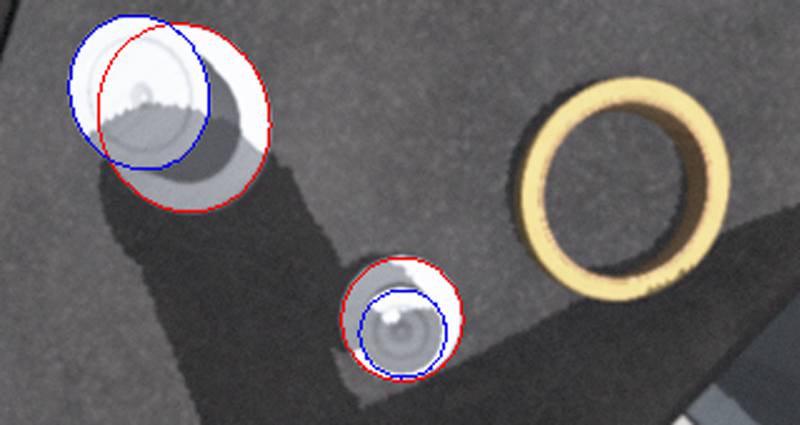

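The top-camera fit matches the wrist view, both in plane and at the 10 and 70 mm heights, so I trust the top camera. Going down behind the slim blank and starting the push.

Converted, 0.033 m is 0.055, 0.028 m is 0.0467.

```bash
python3 drive.py '[[[0,0,0.055,0,0,0],[0,0,0.055,0,0,0],[0,0,0.055,0,0,0],[0,0,0.055,0,0,0],[0,0,0.055,0,0,0],[0,0,0.0467,0,0,0],[0,0,0,0,0,0]]]'
python3 drive.py '[[[0.0167,0,0,0,0,0],[0.0167,0,0,0,0,0],[0.0083,0,0,0,0,0],[0.01,0,0,0,0,0],[0.0133,0,0,0,0,0],[0.0167,0,0,0,0,0],[0.0133,0,0,0,0,0],[0.005,0,0,0,0,0]]]'
python3 - <<'E'
from cell import manip, camrig
import cv2,numpy as np
i=camrig.camera_info("wrist");w=camrig.camera("wrist");t=camrig.camera("top")
np.savez("pics/w2.npz",**{k:np.array(i[k]) for k in("K","dist","R","t")})
s=manip.observe();print(s["ee_pos"],np.round(s["contact_force"],1))
cv2.imwrite("pics/w2.png",w[:,:,::-1]);cv2.imwrite("pics/t2.png",t[:,:,::-1])
a=w[0:400,120:520,::-1];b=cv2.resize(t[150:320,195:365,::-1],(400,400));cv2.imwrite("pics/v2.png",np.hstack([a,b]))
E
```

```text
time: 2.23
ee_pos: [0.417, 0.3364, 0.0549]
eef_rot: [[0.633, -0.774, -0.008], [-0.774, -0.633, -0.01], [0.002, 0.012, -1.0]]
contact_force: [-0.1, -0.2, -0.8]
grip_width: 0.0237
grip_force: 0.0
time: 2.9
ee_pos: [0.4587, 0.2925, 0.0609]
eef_rot: [[0.632, -0.775, 0.001], [-0.775, -0.632, 0.001], [-0.0, -0.002, -1.0]]
contact_force: [-1.1, 1.5, 2.0]
grip_width: 0.0241
grip_force: 1.3
[0.45813907 0.29244791 0.06038823] [ 0.4  0.3 -0.3]
```

View pics/v2.png

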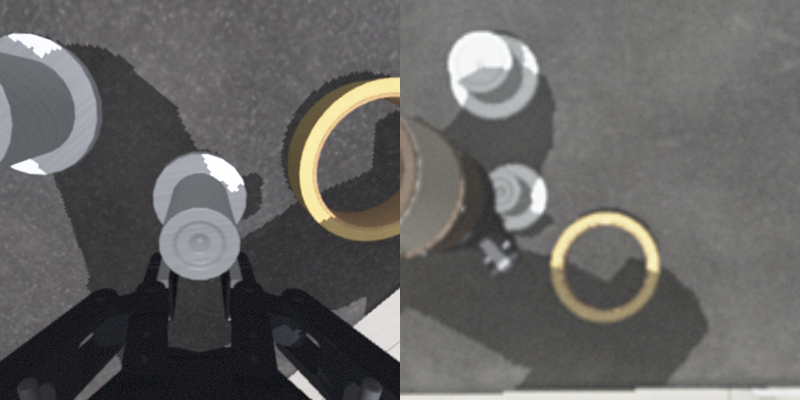

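The left half of the picture is the wrist view: the slim blank stands upright, its top at wrist pixel (319,243), nestled centrally between the fingertips. The tape and the thick blank are clear. I continue the push.

Converted, 0.014 m is 0.0233, 0.013 m is 0.0217.

```bash
python3 - <<'E'
from fit import *
i=dict(np.load("pics/w2.npz"));print(ground((319,243),i,.07),ground((319,199),i,.01))
E
python3 drive.py '[[[0.01,0,0,0,0,0],[0.0167,0,0,0,0,0],[0.0217,0,0,0,0,0],[0.0233,0,0,0,0,0],[0.0233,0,0,0,0,0],[0.0233,0,0,0,0,0],[0.0233,0,0,0,0,0],[0.0233,0,0,0,0,0]]]'
python3 drive.py '[[[0.0233,0,0,0,0,0],[0.0233,0,0,0,0,0],[0.0233,0,0,0,0,0],[0.0233,0,0,0,0,0],[0.0233,0,0,0,0,0],[0.0183,0,0,0,0,0],[0.0133,0,0,0,0,0],[0.0067,0,0,0,0,0]]]'
python3 - <<'E'
from cell import manip, camrig
import cv2,numpy as np
i=camrig.camera_info("wrist");w=camrig.camera("wrist")
np.savez("pics/w3.npz",**{k:np.array(i[k]) for k in("K","dist","R","t")})
s=manip.observe();print(s["ee_pos"],np.round(s["contact_force"],1),s["joint_pos"])
cv2.imwrite("pics/w3.png",w[:,:,::-1])
g=w[:,:,:].min(2);print(g[245,270:370:2])
E
```

```text
[0.47638138 0.27362931 0.07      ] [0.47605409 0.27422506 0.01      ]
time: 3.67
ee_pos: [0.5208, 0.215, 0.0601]
eef_rot: [[0.632, -0.775, -0.001], [-0.775, -0.632, -0.0], [-0.0, 0.001, -1.0]]
contact_force: [-1.4, 0.9, 0.6]
grip_width: 0.0241
grip_force: 1.1
time: 4.33
ee_pos: [0.5796, 0.1432, 0.0601]
eef_rot: [[0.632, -0.775, -0.0], [-0.775, -0.632, -0.0], [-0.0, 0.0, -1.0]]
contact_force: [-1.1, 1.9, 1.7]
grip_width: 0.0238
grip_force: 1.1
[0.57974871 0.14319542 0.06011172] [0.7 0.5 0.9] [ 5.13123019e-01  5.37791013e-01 -2.87705359e-01  2.39669555e-04
 -7.45565490e-01  1.70395929e-01]
[ 65  82 113 115 128 183 187 192 186 184 184 180 166 174 186 187 188 188
 190 181 172 171 172 170 175 174 172 169 171 167 177 187 185 186 184 184
 171 169 173 185 188 186 186 186 183 145 113 116 115 120]
```

Converted, -0.03 m is -0.05, -0.015 m is -0.025, 0.1075 rad is 0.0538.

```bash
python3 drive.py '[[[-0.025,0,0,0,0,0],[-0.05,0,0,0,0,0],[0,0,0,0,0,0.0538],[0,0,0,0,0,0.0538],[0,0,0,0,0,0.0538],[0,0,0,0,0,0.0538],[0,0,0,0,0,0.0538],[0,0,0,0,0,0.0538]]]'
python3 drive.py '[[[0,0,0,0,0,0.0538],[0,-0.0417,0,0,0,0],[0,-0.04,0,0,0,0],[0,0,0,0,0,0],[0,0,0,0,0,0],[0,0,0,0,0,0]]]'
python3 - <<'E'
from cell import manip, camrig
import cv2,numpy as np
i=camrig.camera_info("wrist");w=camrig.camera("wrist");t=camrig.camera("top")
np.savez("pics/w4.npz",**{k:np.array(i[k]) for k in("K","dist","R","t")})
s=manip.observe();print(s["ee_pos"],np.round(s["eef_rot"],4).tolist())
cv2.imwrite("pics/w4.png",w[:,:,::-1]);cv2.imwrite("pics/t4.png",t[:,:,::-1])
a=w[0:300,120:520,::-1];b=cv2.resize(t[100:250,200:400,::-1],(400,300));cv2.imwrite("pics/v4.png",np.hstack([a,b]))
E
```

```text
time: 5.05
ee_pos: [0.5503, 0.1795, 0.0602]
eef_rot: [[0.036, -0.999, -0.0], [-0.999, -0.036, -0.0], [0.0, 0.0, -1.0]]
contact_force: [-0.0, 0.4, -1.3]
grip_width: 0.0241
grip_force: 0.0
time: 5.55
ee_pos: [0.5986, 0.1758, 0.0597]
eef_rot: [[-0.067, -0.998, -0.002], [-0.998, 0.067, -0.001], [0.001, 0.002, -1.0]]
contact_force: [-0.3, -0.1, -0.0]
grip_width: 0.0238
grip_force: 0.0
[0.5984574  0.17593803 0.06011446] [[-0.0669, -0.9978, -0.0011], [-0.9978, 0.0669, -0.0005], [0.0006, 0.0011, -1.0]]
```

View pics/v4.png

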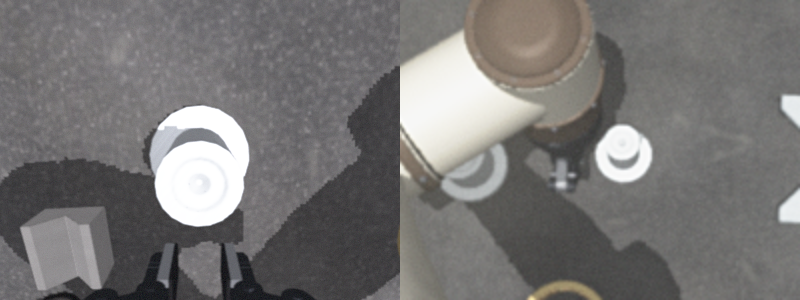

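In the wrist view the slim blank's top is at (319,184), its flange spans columns 270–369, and it stands ahead of the fingers. The V-block is off to the left, clear. I refine the blank and plate positions, working from edges.

```bash
python3 - <<'E'
import fit
from fit import *
i=dict(np.load("pics/w4.npz"));print("wrist slim",ground((319.5,184),i,.07),ground((319.5,154),i,.01))
I=camrig.camera_info("top")
t4=cv2.imread("pics/t4.png")[:,:,::-1];print("top slim",fitblank(.03,.018,[.599,.122,0,0],t4,I,(294,156,332,194)))
t=cv2.imread("pics/top0.png")[:,:,::-1];rt=(375,135,488,228);a=alpha(t,rt,122,228)
P0=fit.PL.copy()
for nm,ch in(("A",[[-29,29.5],[-23,20]]),("B",[[-29,29.5],[-29,26],[-23,20]]),("C",[[-23,29.5],[-23,26],[-17,20]])):
    c=np.array(ch)/1e3;fit.PL=np.r_[P0[:2],c,P0[4:6],c[::-1]*[1,-1],P0[8:]]
    p,f=fit.fit(None,[.5815,-.1419,0,-1.638],[(I,a,rt)],(0,1,3),True);print(nm,p.round(4),f)
# independent: slot inner edges by line fit in the rectified z=.021 plane
u=np.array([np.cos(p[3]),np.sin(p[3])]);n=np.array([-u[1],u[0]])
g=cv2.cvtColor(t,cv2.COLOR_RGB2GRAY).astype(np.float32)
for x in(-.06,-.05,-.04,0,.015,.03,.04):
    y=np.arange(-.085,.085,.0005);W=np.c_[p[:2]+x*u+y[:,None]*n,0*y+.021];q=proj(W,I).astype(np.float32)
    v=cv2.remap(g,q[:,0].reshape(-1,1),q[:,1].reshape(-1,1),cv2.INTER_LINEAR)[:,0]>175
    print(x,(y[1:][np.diff(v.astype(int))!=0]*1e3).round(1))
x=np.arange(-.12,.1,.0005);W=np.c_[p[:2]+x[:,None]*u,0*x+.021];q=proj(W,I).astype(np.float32)
v=cv2.remap(g,q[:,0].reshape(-1,1),q[:,1].reshape(-1,1),cv2.INTER_LINEAR)[:,0]>175;print((x[1:][np.diff(v.astype(int))!=0]*1e3).round(1))
E
```

```text
wrist slim [0.59635454 0.12426571 0.07      ] [0.59608053 0.12304555 0.01      ]
top slim (array([0.59647597, 0.12444977, 0.        , 0.        ]), np.float64(57.86237952808242))Traceback (most recent call last):
  File "<stdin>", line 7, in <module>
AttributeError: 'function' object has no attribute 'PL'
```

```bash
python3 - <<'E'
import fit as F
from fit import *
import sys
F=sys.modules["fit"]
I=camrig.camera_info("top")
t=cv2.imread("pics/top0.png")[:,:,::-1];rt=(375,135,488,228);a=alpha(t,rt,122,228)
P0=F.PL.copy()
for nm,ch in(("A",[[-29,29.5],[-23,20]]),("B",[[-29,29.5],[-29,26],[-23,20]]),("C",[[-23,29.5],[-23,26],[-17,20]])):
    c=np.array(ch)/1e3;F.PL=np.r_[P0[:2],c,P0[4:6],c[::-1]*[1,-1],P0[8:]]
    p,f=F.fit(None,[.5815,-.1419,0,-1.638],[(I,a,rt)],(0,1,3),True);print(nm,p.round(4),f)
u=np.array([np.cos(p[3]),np.sin(p[3])]);n=np.array([-u[1],u[0]])
g=cv2.cvtColor(t,cv2.COLOR_RGB2GRAY).astype(np.float32)
def ed(W,s):
    q=proj(W,I).astype(np.float32)
    v=cv2.remap(g,q[:,0].reshape(-1,1),q[:,1].reshape(-1,1),cv2.INTER_LINEAR)[:,0]>175
    return (s[1:][np.diff(v.astype(int))!=0]*1e3).round(1)
y=np.arange(-.085,.085,.0005)
for x in(-.06,-.05,-.04,0,.015,.03,.04): print(x,ed(np.c_[p[:2]+x*u+y[:,None]*n,0*y+.021],y))
x=np.arange(-.12,.1,.0005);print(ed(np.c_[p[:2]+x[:,None]*u,0*x+.021],x))
E
```

```text
A [ 0.5815 -0.1419  0.     -1.6377] 314.77029226785055
B [ 0.5815 -0.1419  0.     -1.6381] 317.5552719200888
C [ 0.5815 -0.1419  0.     -1.6379] 325.09711431742505
-0.06 [-71.  -29.5  29.   70. ]
-0.05 [-71.  -62.5 -60.  -29.5  29.   60.   61.5  69.5]
-0.04 [-70.5 -29.5  28.5  69.5]
0 [-70.5 -20.5  19.5  69.5]
0.015 [-70.5 -20.5  19.5  70. ]
0.03 [-71.  -20.5  19.   70. ]
0.04 [-70.5 -20.5  19.5  69.5]
[49.5 80. ]
```

Converted, 0.014 m is 0.0233, 0.012 m is 0.02.

```bash
python3 drive.py '[[[0.0167,-0.0063,0,0,0,0],[0.0133,0,0,0,0,0],[0.01,0,0,0,0,0],[0.0133,0,0,0,0,0],[0.02,0,0,0,0,0],[0.0233,0,0,0,0,0],[0.0233,0,0,0,0,0],[0.0233,0,0,0,0,0]]]'
python3 drive.py '[[[0.0233,0,0,0,0,0],[0.0233,0,0,0,0,0],[0.0233,0,0,0,0,0],[0.0233,0,0,0,0,0],[0.0233,0,0,0,0,0],[0.02,0,0,0,0,0],[0.0133,0,0,0,0,0],[0.0067,0,0,0,0,0]]]'
python3 - <<'E'
from cell import manip, camrig
import cv2,numpy as np
i=camrig.camera_info("wrist");w=camrig.camera("wrist");t=camrig.camera("top")
np.savez("pics/w5.npz",**{k:np.array(i[k]) for k in("K","dist","R","t")})
s=manip.observe();print(s["ee_pos"],np.round(s["eef_rot"],4).tolist())
u=np.array([np.cos(-1.638),np.sin(-1.638)]);d=s["ee_pos"][:2]-[.581,-.1419];print("plate xy",d@u,d@[-u[1],u[0]])
cv2.imwrite("pics/w5.png",w[:,:,::-1]);cv2.imwrite("pics/t5.png",t[:,:,::-1])
a=w[0:300,120:520,::-1];b=cv2.resize(t[110:260,290:490,::-1],(400,300));cv2.imwrite("pics/v5.png",np.hstack([a,b]))
E
```

```text
time: 6.32
ee_pos: [0.5973, 0.0883, 0.0604]
eef_rot: [[-0.068, -0.998, 0.0], [-0.998, 0.068, 0.0], [-0.0, -0.0, -1.0]]
contact_force: [-0.3, 1.0, -0.0]
grip_width: 0.0241
grip_force: 0.7
time: 6.98
ee_pos: [0.591, -0.0052, 0.0603]
eef_rot: [[-0.069, -0.998, -0.0], [-0.998, 0.069, -0.0], [0.0, 0.0, -1.0]]
contact_force: [0.0, 1.5, 1.1]
grip_width: 0.0239
grip_force: 0.8
[ 0.59093444 -0.004719    0.06024876] [[-0.0684, -0.9977, -0.0005], [-0.9977, 0.0684, -0.0003], [0.0003, 0.0005, -1.0]]
plate xy -0.13753847031886987 0.0006998858298133161
```

View pics/v5.png

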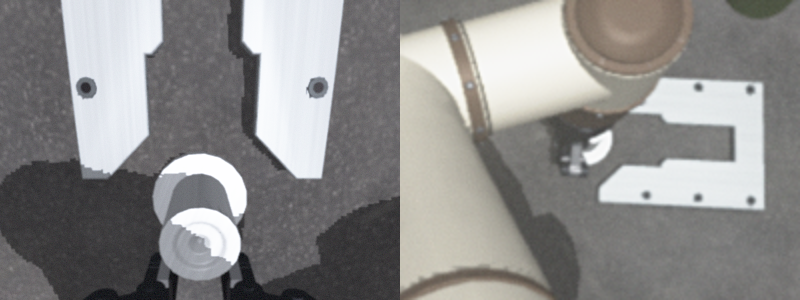

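The wrist view shows the slim blank's top at (319.5,243), just before the mouth. The slot's corners are at (268,134) and (376,134), and the narrow part's edges at row 20 are at columns 282 and 363. I compute the lateral alignment from these.

```bash
python3 - <<'E'
from fit import *
i=dict(np.load("pics/w5.npz"));w=cv2.imread("pics/w5.png").min(2)
u=np.array([np.cos(-1.638),np.sin(-1.638)]);n=np.array([-u[1],u[0]])
f=lambda px,z:(lambda d:np.round([1e3*(d@u),1e3*(d@n)],1))(ground(px,i,z)[:2]-[.581,-.1419])
print("slim",f((319.5,243),.07),f((319.5,199.5),.01))
print("corners",f((268.5,134),.021),f((376.5,134),.021))
for r in(15,25,70,100,120):
    v=w[r,260:390]>170;e=260.5+np.flatnonzero(np.diff(v.astype(int)));print(r,e,[f((x,r),.021) for x in e])
v=w[243,270:370]; print(v[::3])
E
```

```text
slim [-112.2    2. ] [-113.3    1.9]
corners [-71.2  29.9] [-71.3 -29.5]
15 [281.5 362.5] [array([-13.3,  20.5]), array([-13.3, -19.3])]
25 [281.5 362.5] [array([-17.8,  20.6]), array([-17.8, -19.5])]
70 [264.5 379.5] [array([-38.6,  30.2]), array([-38.6, -29.2])]
100 [266.5 377.5] [array([-53.4,  30. ]), array([-53.5, -29. ])]
120 [267.5 376.5] [array([-63.8,  30. ]), array([-63.8, -29. ])]
[ 55  51  52 133 161 158 161 156 142 152 158 157 159 141 140 145 151 150
 186 214 236 251 252 251 235 225 250 251 252 252 191  90  83  85]
```

The slot centre lies at +0.5 mm and the slim blank at +2.0 mm, so I shift +1.4 mm along tool y while pushing in, gently.

Converted, 0.008 m is 0.0133, 0.006 m is 0.01.

```bash
python3 drive.py '[[[0.0067,0.0008,0,0,0,0],[0.01,0.0008,0,0,0,0],[0.0133,0.0007,0,0,0,0],[0.0133,0,0,0,0,0],[0.0133,0,0,0,0,0],[0.0133,0,0,0,0,0],[0.0133,0,0,0,0,0],[0.0133,0,0,0,0,0]]]'
python3 drive.py '[[[0.0133,0,0,0,0,0],[0.0133,0,0,0,0,0],[0.0133,0,0,0,0,0],[0.0117,0,0,0,0,0],[0.0117,0,0,0,0,0],[0.01,0,0,0,0,0],[0.01,0,0,0,0,0],[0.0067,0,0,0,0,0]]]'
python3 - <<'E'
from fit import *
i=camrig.camera_info("wrist");w=camrig.camera("wrist")
s=manip.observe();u=np.array([np.cos(-1.638),np.sin(-1.638)]);d=s["ee_pos"][:2]-[.581,-.1419];print("plate xy",d@u,d@[-u[1],u[0]],s["contact_force"].round(1) if hasattr(s["contact_force"],"round") else s["contact_force"])
cv2.imwrite("pics/w6.png",w[:,:,::-1])
E
```

```text
time: 7.75
ee_pos: [0.5857, -0.0626, 0.0603]
eef_rot: [[-0.068, -0.998, -0.0], [-0.998, 0.068, -0.0], [0.0, 0.0, -1.0]]
contact_force: [-0.7, 0.5, -0.5]
grip_width: 0.0241
grip_force: 0.8
time: 8.42
ee_pos: [0.5821, -0.1162, 0.0603]
eef_rot: [[-0.068, -0.998, -0.0], [-0.998, 0.068, -0.0], [0.0, 0.0, -1.0]]
contact_force: [-0.5, 0.8, 1.1]
grip_width: 0.0241
grip_force: 0.8
plate xy -0.025273031721697318 -0.0006805624562789816 [-0.7 -0.4  0.6]
```

Converted, 0.005 m is 0.0083, 0.004 m is 0.0067.

```bash
python3 drive.py '[[[0.0067,0,0,0,0,0],[0.0083,0,0,0,0,0],[0.0083,0,0,0,0,0],[0.0083,0,0,0,0,0],[0.0067,0,0,0,0,0],[0.005,0,0,0,0,0],[0.0033,0,0,0,0,0],[0,0,0,0,0,0]]]'; python3 drive.py '[[[0.0017,0,0,0,0,0],[0.0017,0,0,0,0,0],[0,0,0,0,0,0]]]';python3 drive.py '[[[0.0017,0,0,0,0,0],[0.0017,0,0,0,0,0],[0,0,0,0,0,0]]]'
```

```text
time: 9.13
ee_pos: [0.5802, -0.144, 0.0603]
eef_rot: [[-0.068, -0.998, -0.0], [-0.998, 0.068, -0.0], [0.0, 0.0, -1.0]]
contact_force: [-0.1, 0.2, 0.4]
grip_width: 0.0238
grip_force: 0.0
time: 9.38
ee_pos: [0.5802, -0.1454, 0.0603]
eef_rot: [[-0.067, -0.998, 0.0], [-0.998, 0.067, 0.0], [-0.0, -0.0, -1.0]]
contact_force: [0.6, 0.6, 0.2]
grip_width: 0.0237
grip_force: 0.4
time: 9.63
ee_pos: [0.5801, -0.1475, 0.0603]
eef_rot: [[-0.067, -0.998, 0.0], [-0.998, 0.067, 0.0], [-0.0, -0.0, -1.0]]
contact_force: [-0.1, 0.3, 0.2]
grip_width: 0.0241
grip_force: 0.5
```

```bash
for k in 1; do python3 drive.py '[[[0.0017,0,0,0,0,0],[0,0,0,0,0,0]]]'; done | grep -E "pos|force"; python3 drive.py '[[[0.0017,0,0,0,0,0],[0,0,0,0,0,0]]]' | grep -E "pos|force";python3 drive.py '[[[0.0017,0,0,0,0,0],[0,0,0,0,0,0]]]' | grep -E "pos|force"
```

```text
ee_pos: [0.58, -0.1485, 0.0603]
contact_force: [0.5, 0.9, -0.2]
grip_force: 0.5
ee_pos: [0.58, -0.1493, 0.0604]
contact_force: [0.1, 2.0, 0.3]
grip_force: 1.2
ee_pos: [0.58, -0.1498, 0.0605]
contact_force: [-0.2, 4.9, 2.6]
grip_force: 2.5
```

The manual's scale: shifts go in shares of 0.6 m and turns go in shares of 2 rad. Converting my numbers, 0.001 m is 0.0017.

```bash
python3 drive.py '[[[0.0017,0,0,0,0,0],[0,0,0,0,0,0]]]' | grep -E "pos|force"; python3 drive.py '[[[-0.0167,0,0,0,0,0],[-0.0333,0,0,0,0,0],[-0.0167,0,-0.0333,0,0,0],[0,0,-0.0583,0,0,0],[0,0,-0.0583,0,0,0],[0,0,-0.0583,0,0,0],[0,0,-0.025,0,0,0],[0,0,0,0,0,0]]]' 0.036
python3 - <<'E'
from fit import *
i=camrig.camera_info("wrist");w=camrig.camera("wrist")
np.savez("pics/w7.npz",**{k:np.array(i[k]) for k in("K","dist","R","t")})
cv2.imwrite("pics/w7.png",w[:,:,::-1])
cv2.imwrite("pics/v7.png",cv2.resize(w[0:250,120:520,::-1],None,fx=2,fy=2))
I=camrig.camera_info("top");print("vblock front",ground((287,147),I),"stapler",ground((237,146),I))
E
```

```text
ee_pos: [0.58, -0.1502, 0.0607]
contact_force: [-0.4, 7.6, 2.9]
grip_force: 3.9
time: 10.97
ee_pos: [0.5848, -0.1116, 0.2056]
eef_rot: [[-0.067, -0.998, 0.01], [-0.998, 0.067, -0.001], [0.0, -0.01, -1.0]]
contact_force: [0.1, -0.5, -0.3]
grip_width: 0.0361
grip_force: 0.0
vblock front [0.6676953  0.17849292 0.        ] stapler [0.67189661 0.29099671 0.        ]
```

View pics/v7.png

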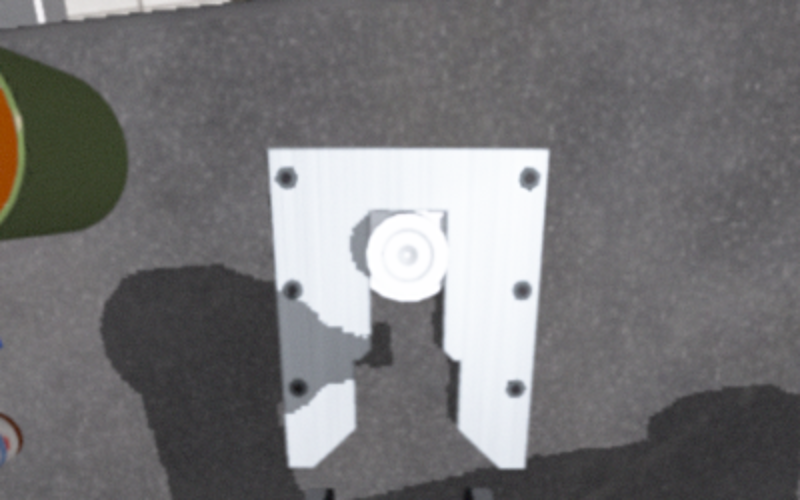

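The slim blank stands in the closed end: its top is at wrist pixel (324,128), and the end edge is at row 106. I check the number and travel back to the thick blank.

Converted, -0.0357 m is -0.0595, 0.00233 m is 0.0039.

```bash
python3 - <<'E'
from fit import *
i=dict(np.load("pics/w7.npz"));u=np.array([np.cos(-1.638),np.sin(-1.638)]);n=np.array([-u[1],u[0]])
f=lambda px,z:(lambda d:np.round([1e3*(d@u),1e3*(d@n)],1))(ground(px,i,z)[:2]-[.581,-.1419])
print("slim",f((324,128.5),.07),"end",f((324,105.5),.021),"back edge",f((324,74.5),.021))
E
python3 drive.py '[[[-0.0333,0.0022,0,0,0,0],[-0.0595,0.0039,0,0,0,0],[-0.0595,0.0039,0,0,0,0],[-0.0595,0.0039,0,0,0,0],[-0.0595,0.0039,0,0,0,0],[-0.0595,0.0039,0,0,0,0],[-0.0595,0.0039,0,0,0,0],[-0.0595,0.0039,0,0,0,0]]]' >/dev/null
python3 drive.py '[[[-0.0595,0.0039,0,0,0,0],[-0.0595,0.0039,0,0,0,0],[-0.0595,0.0039,0,0,0,0],[-0.0595,0.0039,0,0,0,0],[-0.0595,0.0039,0,0,0,0],[-0.0267,0.0017,0,0,0,0],[0,0,0,0,0,-0.0553],[0,0,0,0,0,0]]]'
python3 - <<'E'
from fit import *
i=camrig.camera_info("wrist");w=camrig.camera("wrist")
s=manip.observe();print(s["ee_pos"],np.round(s["eef_rot"],4).tolist())
np.savez("pics/w8.npz",**{k:np.array(i[k]) for k in("K","dist","R","t")})
cv2.imwrite("pics/w8.png",w[:,:,::-1])
q=proj([[.5882,.2933,.07],[.5882,.2933,.01]],i);print(q)
x,y=q.mean(0).astype(int);r=(x-75,max(0,y-75),x+75,y+75)
for hi in(200,245): print(fitblank(.04,.027,[.5882,.2933,0,0],w,i,r,lo=130,hi=hi))
E
```

```text
slim [29.3  0.2] end [47.7 -0. ] back edge [77.2  0.1]
time: 12.35
ee_pos: [0.5826, 0.3545, 0.1976]
eef_rot: [[0.046, -0.999, -0.003], [-0.999, -0.046, -0.003], [0.003, 0.003, -1.0]]
contact_force: [-0.2, -0.5, -0.3]
grip_width: 0.0362
grip_force: 0.0
[0.58279531 0.35364979 0.19814454] [[0.0415, -0.9991, -0.0029], [-0.9991, -0.0415, -0.0026], [0.0025, 0.003, -1.0]]
[[317.03497317 127.91701578]
 [317.21726961 122.74344283]]
(array([0.58778334, 0.29337243, 0.        , 0.        ]), np.float64(106.91260504201682))
(array([0.58802805, 0.29338125, 0.        , 0.        ]), np.float64(203.4069906223359))
```

The plate edges read 2.5 mm short from this view. Corrected for that, the slim blank is at 31.8 mm, so it is seated (32 expected). The thick blank is confirmed at (0.588,0.2933). Down and push.

Converted, 0.0345 m is 0.0575, -0.002 m is -0.0033.

```bash
python3 drive.py '[[[0,-0.0033,0.0575,0,0,0],[0,0,0.0575,0,0,0],[0,0,0.0575,0,0,0],[0,0,0.0575,0,0,0],[0,0,0,0,0,0]]]' | grep -E "pos|cont"
python3 drive.py '[[[0.0167,0,0,0,0,0],[0.0133,0,0,0,0,0],[0.0083,0,0,0,0,0],[0.01,0,0,0,0,0],[0.015,0,0,0,0,0],[0.02,0,0,0,0,0],[0.0233,0,0,0,0,0],[0.0233,0,0,0,0,0]]]'
python3 drive.py '[[[0.0233,0,0,0,0,0],[0.0233,0,0,0,0,0],[0.0233,0,0,0,0,0],[0.0233,0,0,0,0,0],[0.0233,0,0,0,0,0],[0.0233,0,0,0,0,0],[0.0233,0,0,0,0,0],[0.0233,0,0,0,0,0]]]'
python3 drive.py '[[[0.0233,0,0,0,0,0],[0.02,0,0,0,0,0],[0.0167,0,0,0,0,0],[0.01,0,0,0,0,0],[0.0067,0,0,0,0,0],[0,0,0,0,0,0]]]'
python3 - <<'E'
from fit import *
i=camrig.camera_info("wrist");w=camrig.camera("wrist");t=camrig.camera("top")
s=manip.observe();print(s["ee_pos"],np.round(s["eef_rot"],4).tolist())
np.savez("pics/w9.npz",**{k:np.array(i[k]) for k in("K","dist","R","t")})
cv2.imwrite("pics/w9.png",w[:,:,::-1])
cv2.imwrite("pics/v9.png",np.hstack([w[0:300,120:520,::-1],cv2.resize(t[100:280,220:460,::-1],(400,300))]))
E
```

```text
ee_pos: [0.5812, 0.3491, 0.0536]
contact_force: [-1.0, -0.5, -1.6]
time: 13.48
ee_pos: [0.5901, 0.276, 0.064]
eef_rot: [[0.044, -0.999, 0.004], [-0.999, -0.044, 0.003], [-0.002, -0.004, -1.0]]
contact_force: [-0.8, 4.1, 4.2]
grip_width: 0.0364
grip_force: 2.9
time: 14.15
ee_pos: [0.5937, 0.1627, 0.0623]
eef_rot: [[0.043, -0.999, -0.0], [-0.999, -0.043, -0.0], [0.0, 0.0, -1.0]]
contact_force: [0.5, 4.9, 4.8]
grip_width: 0.036
grip_force: 3.2
time: 14.65
ee_pos: [0.5952, 0.1169, 0.0618]
eef_rot: [[0.042, -0.999, -0.002], [-0.999, -0.042, -0.001], [0.001, 0.002, -1.0]]
contact_force: [0.7, -0.0, 0.3]
grip_width: 0.036
grip_force: 0.3
[0.59475859 0.11732013 0.06133465] [[0.0426, -0.9991, -0.0029], [-0.9991, -0.0425, -0.0015], [0.0014, 0.0029, -1.0]]
```

View pics/v9.png

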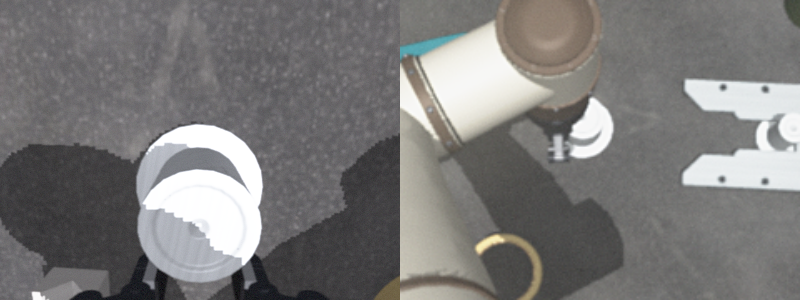

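The thick blank stands upright, nestled: its top is at wrist pixel (319.5,225), flange columns 257–382. The V-block and tape are undisturbed.

Converted, -0.012 m is -0.02, -0.01 m is -0.0167, 0.11 rad is 0.055.

```bash
python3 drive.py '[[[-0.0167,0,0,0,0,0],[-0.02,0,0,0,0,0],[0,0,0,0,0,0.055],[0,0,0,0,0,0],[0,0,0,0,0,0],[0,0,0,0,0,0]]]'|grep eef
python3 - <<'E'
from fit import *
i=dict(np.load("pics/w9.npz"));u=np.array([np.cos(-1.638),np.sin(-1.638)]);n=np.array([-u[1],u[0]])
f=lambda p:np.round([1e3*((p[:2]-[.581,-.1419])@u),1e3*((p[:2]-[.581,-.1419])@n)],1)
print("thick",f(ground((319.5,225),i,.07)),f(ground((319.5,187.5),i,.01)))
s=manip.observe();print("tcp",f(np.array(s["ee_pos"])),s["ee_pos"],np.round(s["eef_rot"],4).tolist())
E
```

```text
eef_rot: [[-0.064, -0.998, -0.001], [-0.998, 0.064, -0.0], [0.0, 0.001, -1.0]]
thick [-226.6    1.7] [-228.     1.4]
tcp [-282.8   -5.5] [0.59446805 0.14066035 0.06204352] [[-0.0643, -0.9979, -0.0007], [-0.9979, 0.0643, -0.0004], [0.0004, 0.0007, -1.0]]
```

Converted, 0.012 m is 0.02, -0.0047 m is -0.0078, 0.003 rad is 0.0015.

```bash
python3 drive.py '[[[0.0133,-0.0078,0,0,0,0.0015],[0.01,0,0,0,0,0],[0.0067,0,0,0,0,0],[0.01,0,0,0,0,0],[0.015,0,0,0,0,0],[0.02,0,0,0,0,0],[0.02,0,0,0,0,0],[0.02,0,0,0,0,0]]]'|grep -E "pos|cont"
python3 drive.py '[[[0.02,0,0,0,0,0],[0.02,0,0,0,0,0],[0.0167,0,0,0,0,0],[0.01,0,0,0,0,0],[0.0067,0,0,0,0,0],[0,0,0,0,0,0]]]'
python3 - <<'E'
from fit import *
i=camrig.camera_info("wrist");w=camrig.camera("wrist");s=manip.observe()
np.savez("pics/w10.npz",**{k:np.array(i[k]) for k in("K","dist","R","t")});cv2.imwrite("pics/w10.png",w[:,:,::-1])
u=np.array([np.cos(-1.638),np.sin(-1.638)]);n=np.array([-u[1],u[0]])
f=lambda p:np.round([1e3*((p[:2]-[.581,-.1419])@u),1e3*((p[:2]-[.581,-.1419])@n)],1)
print("tcp",f(np.array(s["ee_pos"])),np.round(s["eef_rot"],4).tolist())
g=w.min(2)
for r in(15,30,45,60): 
    e=230.5+np.flatnonzero(np.diff((g[r,230:410]>165).astype(int)));print(r,e,[f(ground((x,r),i,.021)).tolist() for x in e])
q=f(np.array(s["ee_pos"]))[0]/1e3+.0327;p0=np.array([*(np.array([.581,-.1419])+u*q),0,0])
c=proj([[*p0[:2],.04]],i)[0].astype(int);r=(c[0]-85,c[1]-85,c[0]+85,c[1]+70)
for hi in(200,245):
    b=fitblank(.04,.027,p0,w,i,r,lo=120,hi=hi);print("thick",f(b[0]),b[1])
for r in(200,215,230):
    v=g[r,230:410]>125;e=np.flatnonzero(v)+230;print(r,e.min(),e.max())
E
```

```text
ee_pos: [0.5945, 0.0698, 0.0624]
contact_force: [-0.5, 1.6, 0.2]
time: 16.42
ee_pos: [0.5913, 0.026, 0.0623]
eef_rot: [[-0.071, -0.997, -0.001], [-0.997, 0.071, -0.0], [0.001, 0.001, -1.0]]
contact_force: [1.1, -0.4, -0.6]
grip_width: 0.0359
grip_force: 0.0
tcp [-168.6   -1. ] [[-0.0705, -0.9975, -0.0008], [-0.9975, 0.0705, -0.0006], [0.0006, 0.0007, -1.0]]
15 [258.5 377.5] [[-43.8, 30.2], [-44.0, -29.1]]
30 [259.5 376.5] [[-50.6, 30.1], [-50.8, -29.0]]
45 [259.5 375.5] [[-57.5, 30.5], [-57.8, -28.8]]
60 [260.5 375.5] [[-64.7, 30.4], [-64.9, -29.2]]
thick [-137.9    0.5] 3295.6213235294117
thick [-138.     0.6] 4141.438901960784
200 260 380
215 260 380
230 259 380
```

The slot centre is at +0.6 mm and the thick blank at about +0.3 mm, well within the ±2.5 mm clearance. Pushing in.

Converted, 0.008 m is 0.0133, 0.006 m is 0.01, -0.003 rad is -0.0015.

```bash
python3 drive.py '[[[0.0067,0,0,0,0,-0.0015],[0.01,0,0,0,0,0],[0.0133,0,0,0,0,0],[0.0133,0,0,0,0,0],[0.0133,0,0,0,0,0],[0.0133,0,0,0,0,0],[0.0133,0,0,0,0,0],[0.0133,0,0,0,0,0]]]'|grep -E "pos|cont"
python3 drive.py '[[[0.01,0,0,0,0,0],[0.0083,0,0,0,0,0],[0.0083,0,0,0,0,0],[0.0067,0,0,0,0,0],[0.005,0,0,0,0,0],[0.0033,0,0,0,0,0],[0.0017,0,0,0,0,0],[0,0,0,0,0,0]]]'|grep -E "pos|cont"
python3 drive.py '[[[0.0033,0,0,0,0,0],[0.0033,0,0,0,0,0],[0.0017,0,0,0,0,0],[0,0,0,0,0,0]]]'|grep -E "pos|cont"
```

```text
ee_pos: [0.5875, -0.0318, 0.0623]
contact_force: [0.6, 2.0, 0.0]
ee_pos: [0.5859, -0.0569, 0.0623]
contact_force: [-0.7, 0.4, -1.0]
ee_pos: [0.5856, -0.0619, 0.0623]
contact_force: [-0.2, 0.2, -0.9]
```

Converted, 0.002 m is 0.0033, 0.0015 m is 0.0025.

```bash
python3 drive.py '[[[0.0033,0,0,0,0,0],[0.0025,0,0,0,0,0],[0.0017,0,0,0,0,0],[0,0,0,0,0,0]]]'|grep -E "pos|cont"
python3 drive.py '[[[0.0017,0,0,0,0,0],[0,0,0,0,0,0]]]'|grep -E "pos|cont"
python3 drive.py '[[[0.0017,0,0,0,0,0],[0,0,0,0,0,0]]]'|grep -E "pos|cont"
```

```text
ee_pos: [0.5853, -0.0665, 0.0623]
contact_force: [-0.2, 1.3, -0.5]
ee_pos: [0.5852, -0.0673, 0.0623]
contact_force: [0.6, 0.1, -1.0]
ee_pos: [0.5851, -0.0683, 0.0623]
contact_force: [-0.6, 1.5, -0.0]
```

Converted, 0.001 m is 0.0017.

```bash
python3 drive.py '[[[0.0017,0,0,0,0,0],[0,0,0,0,0,0]]]'|grep -E "pos|cont"
python3 drive.py '[[[0.0017,0,0,0,0,0],[0,0,0,0,0,0]]]'|grep -E "pos|cont"
python3 drive.py '[[[0.0017,0,0,0,0,0],[0,0,0,0,0,0]]]'|grep -E "pos|cont"
```

```text
ee_pos: [0.5851, -0.0693, 0.0623]
contact_force: [0.2, 0.6, -0.4]
ee_pos: [0.5852, -0.0699, 0.0625]
contact_force: [0.1, 3.1, -0.3]
ee_pos: [0.5853, -0.0703, 0.0627]
contact_force: [-0.8, 6.2, 2.1]
```

Converted, 0.001 m is 0.0017.

```bash
python3 drive.py '[[[0.0017,0,0,0,0,0],[0,0,0,0,0,0]]]'|grep -E "pos|cont"
python3 drive.py '[[[-0.0167,0,0,0,0,0],[-0.0333,0,0,0,0,0],[-0.0333,0,-0.0167,0,0,0],[0,0,-0.0583,0,0,0],[0,0,-0.0583,0,0,0],[0,0,-0.0583,0,0,0],[0,0,-0.0333,0,0,0],[0,0,0,0,0,0]]]'|grep -E "pos|cont"
python3 - <<'E'
from fit import *
i=camrig.camera_info("wrist");w=camrig.camera("wrist")
np.savez("pics/w11.npz",**{k:np.array(i[k]) for k in("K","dist","R","t")});cv2.imwrite("pics/w11.png",w[:,:,::-1])
v=cv2.resize(w[0:300,140:500,::-1],None,fx=2,fy=2)
P=np.array([.581,-.1419]);u=np.array([np.cos(-1.638),np.sin(-1.638)])
for x,r in((.032,.018),(-.041,.027)):
    q=proj(circ(r,.07)+[*(P+u*x),0],i);cv2.polylines(v,[np.int32((q-[140,0])*2)],True,(0,0,255),1)
cv2.imwrite("pics/v11.png",v)
E
```

```text
ee_pos: [0.5853, -0.0707, 0.063]
contact_force: [-2.0, 8.7, 3.2]
ee_pos: [0.591, -0.0222, 0.2033]
contact_force: [0.6, -1.1, -0.1]
```

View pics/v11.png

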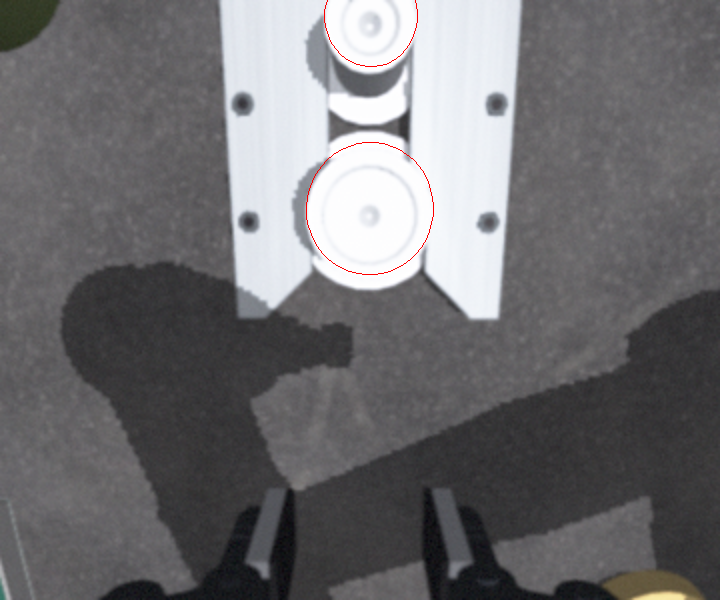

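The picture shows both barrels in the slot, tops at crop (371,25) and (370,215). Both sit offset from their predicted seats by the same small camera bias. The flanges lie under the plate with the expected gap of about 3 mm (rows 124–131). The arm is clear, so I hand in.

```bash
python3 -c "
from cell import manip, camrig
print(manip.close_job())"
```

```text
the job is handed in; nothing more can be done
None
```

The job is handed in: both blanks were pushed upright into the slot, first the slim one to the closed end, then the thick one to the shoulder, using about 20 s and under 10 N of push, with the tape roll, V-block and stapler left untouched; the interface gave no verdict.

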